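Turn the tea tin's clasp to the front against the worktop post

TASK

The square tea tin stands with its clasp to the left, just in front of the short steel post that is fixed to the worktop. Push the right-hand end of its near side against the post and follow that side round, so that the tin swings about the post by a quarter turn, anticlockwise seen from above, until the clasp faces squarely towards the robot's side of the worktop; leave it standing upright on the worktop, close beside the post on the post's right. Do not tip the tin, and leave the round canister and the oblong tin where they are.

Things in the scene. Friction and masses are not known exactly. Their poses are not given: they have to be found in the camera images.
- tin: Square brushed-metal tin, 100 x 100 mm, 60 mm tall, loose, 0.3 to 0.5 kg, too wide to grip. A dark clasp 34 mm wide lies over the middle of one top edge and down that side; two hinge knuckles are opposite. Origin: centre of its underside; z up; its -x points to the clasp side, so it is done when its axes are parallel to the world's. At first the clasp faces world +y (left) within 12 degrees.
- post: Short round upright steel post with a dark cap, 28 mm in diameter and 110 mm tall, fixed to the worktop and immovable. It stands on the far side of the tin (5 to 35 mm away), opposite the left end of the tin's far face. Origin: centre of its foot on the worktop; its axes are parallel to the world's (x away from the robot, y left).
- canister: Round brushed-metal canister, 92 mm in diameter and 80 mm tall, loose; a bystander that stands left or right of the tin and post. Origin: centre of its underside.
- oblong_tin: Oblong brushed-metal tin without clasp, 70 x 140 mm and 55 mm tall, loose; a bystander that lies to the left of the others. Origin: centre of its underside; its long side runs along its y.
Mind the look-alikes: they are no part of the job. What is shaped like the tin but pink or turquoise is not meant. There is more than one size of the post; the one meant has the size given above.

How it is judged:
By the outcome, as a careful person would: the job done as asked, in the order asked, and still so for the second after the job is handed in, with the robot touching nothing.
It also fails if it takes over 37 s, if anything falls off the work surface, if the arm or the gripper's body presses on something with over 40 N, if the wrist force passes 120 N, or if a joint passes its speed limit or range.

ROBOT

A 6-joint arm with a two-finger parallel gripper is mounted at the origin on the work surface. World frame = base frame: x ahead of the robot, y to its left, z up, the work surface at z = 0. Lengths are in m, angles in rad, forces in N, time in s.
With the tool pointing down it reaches from about 0.3 to 0.775 m from the base axis. Payload 14.6 kg.
Tool frame: the origin (TCP) lies between the finger pads; the fingertips stand 11 mm ahead of it and the grasp point (between the pads) lies 8 mm behind it (env.nose_length is the distance from the TCP to the fingertips, in m); z points along the fingers, y is the direction in which the jaws open and shut (so a half turn about z gives the same grasp; the last joint's range is limited). The gripper opens to 94 mm and grips with 3 to 60 N. Pads are 16 mm wide; open, the fingers measure 119 mm over their backs; the gripper's body (75 mm by 177 mm) begins 78 mm behind the grasp point.
Start: joints at [-1.181, 0.3, 1.521, -0, 1.321, -0.067], TCP at [0.243, -0.494, 0.216] pointing down, gripper open.
Joint ranges: [-3.03, 3.03], [-0.79, 2.21], [0.23, 2.52], [-1.04, 4.18], [0, 3.07], [-2.55, 2.55]. Speed limits (rad/s): [2.22, 2.22, 2.57, 3.14, 3.14, 3.14].

INTERFACE

Orientations are given as a unit quaternion [w, x, y, z].
In Python, from bench import monitor, cams, order, env gives the robot as it stands.
- The arm moves only by the tool arm_command, never from a script. Its argument "plan" is a list of rows, each an object of numbers: "dx", "dy", "dz": the shift along the tool's x, y, z in m; "ax", "ay", "az": the turn, a rotation vector about the tool's x, y, z in degrees. In form: [{"dx": .., "dy": .., "dz": .., "ax": .., "ay": .., "az": ..}, ...]. A call has 1 to 20 rows; each row is the pose to reach, as a shift and turn from the pose commanded when the call began, along the tool's axes at that moment; what a row does not reach only later rows make up. A row lasts 1/12 s, in which the tool goes at most 41.7 mm and 7.16 degrees, less where a joint would pass 70% of its speed; a pose out of reach is approached as far as the arm can. A call with a gripper value outside its range is refused whole. "fingers" is the gripper's target within -1 to 1 (shut at 1, half-way at 0, fully open at -1), set as the call begins (left out, the last holds). The fingers move at their own pace and stop on an object; "squeeze" is the grip in N (left out, the last holds). Time passes only in rows, so rows that repeat a pose let the fingers close. It gives the time, the measured TCP pose, the force and the opening at its end, in the units of the state.
- monitor.read_state(): the state, without advancing time (a new reading comes with each control period).
- cams.get_image(name): name is "scene" or "top" or "wrist"; returns the picture (480x640x3 uint8, red, green, blue); there is no depth.
- cams.camera_model(name): a dict with "intrinsics" (3x3 intrinsics, pixels), "dist" ([k1, k2, p1, p2, k3] as OpenCV has them; the pictures are not rectified), "rvec" (rotation vector, rad) and "tvec" (3), from world to camera coordinates, as OpenCV has them. Camera axes: x right, y down, z forward; pixel columns grow to the right and rows downward; lengths in m; the calibration is good to about 2 mm. A picture is of the moment at which its call begins: read the wrist's pose just before it. camera_model takes no time and is no camera call; for the wrist camera it gives the pose at the moment of the call.
- order.close_job(): hands the job in, once; it reports no verdict.
The state is a dict: "t": time; "q": joint angles; "dq": joint speeds; "joint_torque": joint torques, N m; "eef_pos": TCP position; "tool_rot": TCP orientation; "contact_force": force on the tool from outside, world axes, zero at the start; "ft_torque": the same for the moment, N m; "gripper_width": finger opening in m.
Only numpy, scipy, OpenCV 4.12 (cv2) and the standard library are available. Lean on these libraries where they do the work, as an engineer would, in place of code of your own. Each camera call takes 0.05 s, during which the arm holds its last target. There are 200 camera calls.

## Working session

There is one attempt and no reset: what is moved stays moved. The work goes in short steps, Python scripts to look and compute and a tool call to move; the robot and the scene stay as the last step left them, time stands still between calls to the robot, and variables do not carry over. Pictures are saved under pics/ and viewed, about 8 in all and at most 12, crops included, and the job is handed in when it is done.

Besides the shell and the picture viewer there is one more tool, called after "Emit:" as name([rows], argument=value, ...), one row to a line, values as JSON. arm_command: Moves the arm, as the interface text tells. Its arguments: {"type":"object","properties":{"plan":{"type":"array"},"fingers":{"type":"number"},"squeeze":{"type":"number"}},"required":["plan"]}

```bash
mkdir -p pics; ls; python3 - <<'E'
from bench import monitor,cams,env
import cv2
for n in("top","scene"):
    im=cams.get_image(n); cv2.imwrite(f"pics/{n}0.png",im[:,:,::-1])
    m=cams.camera_model(n); print(n,m)
s=monitor.read_state(); print(s, env.nose_length)
E
```

```text
pics
top {'intrinsics': array([[579.40261236,   0.        , 320.67380621],
       [  0.        , 579.40261236, 244.78496802],
       [  0.        ,   0.        ,   1.        ]]), 'dist': array([-0.01377201,  0.        ,  0.        ,  0.        ,  0.        ]), 'rvec': array([ 2.15952897, -2.10512415,  0.20176662]), 'tvec': array([0.07728104, 0.54528593, 0.92704791])}
scene {'intrinsics': array([[611.35273088,   0.        , 322.01335674],
       [  0.        , 611.35273088, 234.30975052],
       [  0.        ,   0.        ,   1.        ]]), 'dist': array([-0.04272031,  0.        ,  0.        ,  0.        ,  0.        ]), 'rvec': array([ 1.1366307 ,  2.58885205, -0.75592624]), 'tvec': array([ 0.28885292, -0.3804785 ,  1.43532381])}
{'t': 0.1, 'q': array([-1.18056846e+00,  3.00402307e-01,  1.52151150e+00,  1.82401182e-06,
        1.32069379e+00, -6.65936702e-02]), 'dq': array([ 0.00098202, -0.00225241, -0.00085743, -0.00054882, -0.00093758,
       -0.00100763]), 'joint_torque': array([ 1.12373880e-04, -5.32649803e+01, -3.53286982e+01,  7.09134294e-02,
        2.35031551e-02, -6.44852798e-05]), 'eef_pos': array([ 0.24252084, -0.49339816,  0.21595349]), 'tool_rot': array([-5.00987237e-04,  9.74027400e-01,  2.26429604e-01, -8.08881650e-05]), 'contact_force': array([ 0.4847729 , -0.24888525,  0.00872169]), 'ft_torque': array([ 0.03803324,  0.0067055 , -0.00910954]), 'gripper_width': 0.09358237159386813} 0.011
```

View pics/top0.png

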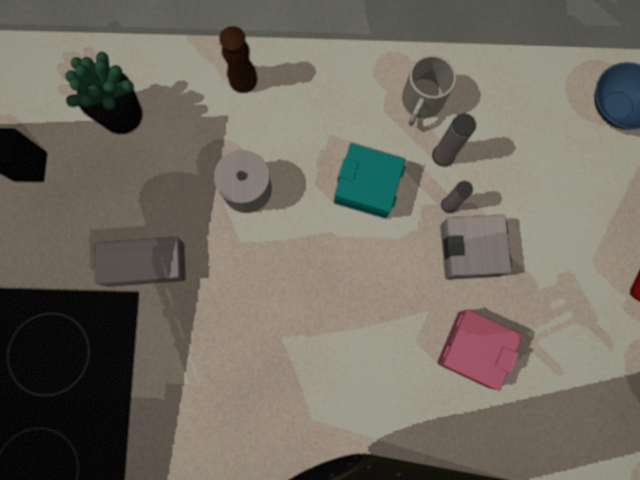

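View pics/scene0.png

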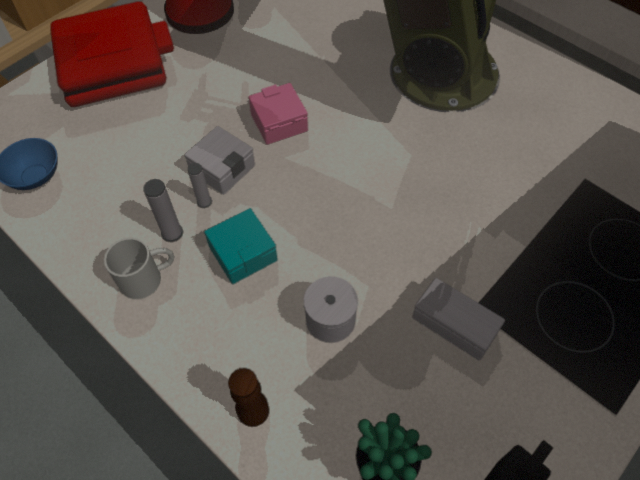

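The top view shows the tin at (476,246), clasp on its left at (454,245), the small post at (457,197) and a taller look-alike post at (455,140). The turquoise and pink tins are decoys, the canister is at (242,180) and the oblong tin at (138,260).

```bash
cat > h.py <<'E'
import numpy as np,cv2
from bench import monitor,cams
def ray(n,px,z,m=None):
    m=m or cams.camera_model(n); R=cv2.Rodrigues(m["rvec"])[0]; c=-R.T@m["tvec"]
    u=cv2.undistortPoints(np.float64(px).reshape(-1,1,2),m["intrinsics"],m["dist"]).reshape(-1,2)
    d=np.c_[u,np.ones(len(u))]@R
    return (c+d*((z-c[2])/d[:,2])[:,None]).round(4)
def proj(n,p):
    m=cams.camera_model(n); return cv2.projectPoints(np.float64(p).reshape(-1,3),m["rvec"],m["tvec"],m["intrinsics"],m["dist"])[0].reshape(-1,2).round(1)
E
python3 - <<'E'
from h import *
a=cv2.imread("pics/top0.png")[120:300,410:530]; b=cv2.imread("pics/scene0.png")[115:245,140:270]
a=cv2.resize(a,(400,600),interpolation=3); b=cv2.resize(b,(400,400),interpolation=3)
c=np.zeros((600,800,3),np.uint8); c[:,:400]=a; c[:400,400:]=b; cv2.imwrite("pics/crop0.png",np.clip(c*1.5,0,255).astype(np.uint8))
E
```

```text
(no output)
```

View pics/crop0.png

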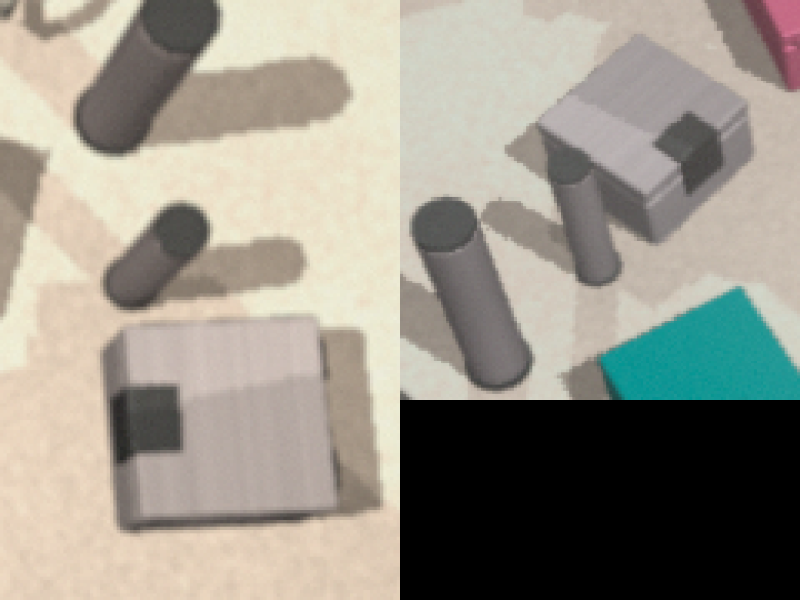

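```bash
python3 - <<'E'
from h import *
s=3.3333
f=lambda L:np.array(L)/s+[410,120]
c=ray("top",f([(122,327),(317,318),(337,510),(137,516)]),.06); print("corners FL FR NR NL",c,c.mean(0))
print([np.degrees(np.arctan2(*(c[i]-c[j])[[1,0]])).round(1) for i,j in((0,3),(1,2),(0,1),(3,2))],[np.linalg.norm(c[i]-c[j]).round(4) for i,j in((0,3),(1,2),(0,1),(3,2))])
print("cap",ray("top",f([(184,228)]),.11),"foot",ray("top",f([(131,284)]),0),"cap scene",ray("scene",[(195.2,168.6)],.11))
print("scene corners FL FR NL", ray("scene",[(140+245/3.077,115+197/3.077),(140+138/3.077,115+123/3.077),(140+345/3.077,115+105/3.077)],.06))
print("bigfoot",ray("top",f([(112,118)]),0),"turq",ray("top",[(351,143),(405,158),(388,215),(336,200)],.06))
print("pink",ray("top",[(466,311),(523,335),(500,388),(441,362)],.06),"can",ray("top",[(242,180)],.08),"obl",ray("top",[(138,258)],.055))
from scipy.spatial.transform import Rotation as R
q=monitor.read_state()["tool_rot"]; print(R.from_quat(q,scalar_first=True).as_matrix().round(3))
E
```

```text
corners FL FR NR NL [[ 0.5923 -0.1194  0.06  ]
 [ 0.5997 -0.2186  0.06  ]
 [ 0.5019 -0.2255  0.06  ]
 [ 0.4964 -0.1255  0.06  ]] [ 0.547575 -0.17225   0.06    ]
[np.float64(3.6), np.float64(4.0), np.float64(94.3), np.float64(93.1)] [np.float64(0.0961), np.float64(0.098), np.float64(0.0995), np.float64(0.1002)]
cap [[ 0.6304 -0.1387  0.11  ]] foot [[ 0.6303 -0.1385  0.    ]] cap scene [[ 0.6293 -0.1355  0.11  ]]
scene corners FL FR NL [[ 0.5941 -0.1171  0.06  ]
 [ 0.6005 -0.2149  0.06  ]
 [ 0.4983 -0.1249  0.06  ]]
bigfoot [[ 0.7236 -0.1295  0.    ]] turq [[ 0.7202  0.0435  0.06  ]
 [ 0.6959 -0.0495  0.06  ]
 [ 0.5949 -0.0207  0.06  ]
 [ 0.6185  0.0673  0.06  ]]
pink [[ 0.4373 -0.1491  0.06  ]
 [ 0.4006 -0.2416  0.06  ]
 [ 0.3157 -0.2015  0.06  ]
 [ 0.3545 -0.1071  0.06  ]] can [[0.6431 0.2246 0.08  ]] obl [[0.5116 0.3939 0.055 ]]
[[ 0.897  0.441 -0.   ]
 [ 0.441 -0.897  0.001]
 [ 0.    -0.001 -1.   ]]
```

Emit:
arm_command([
  {"dx": 0.334,"dy": -0.173,"dz": 0.05,"az": 22.4},
  {"dx": 0.334,"dy": -0.173,"dz": 0.05,"az": 22.4},
  {"dx": 0.334,"dy": -0.173,"dz": 0.05,"az": 22.4},
  {"dx": 0.334,"dy": -0.173,"dz": 0.05,"az": 22.4},
  {"dx": 0.334,"dy": -0.173,"dz": 0.05,"az": 22.4},
  {"dx": 0.334,"dy": -0.173,"dz": 0.05,"az": 22.4},
  {"dx": 0.334,"dy": -0.173,"dz": 0.05,"az": 22.4},
  {"dx": 0.334,"dy": -0.173,"dz": 0.05,"az": 22.4},
  {"dx": 0.334,"dy": -0.173,"dz": 0.05,"az": 22.4},
  {"dx": 0.334,"dy": -0.173,"dz": 0.05,"az": 22.4},
  {"dx": 0.334,"dy": -0.173,"dz": 0.05,"az": 22.4},
  {"dx": 0.334,"dy": -0.173,"dz": 0.05,"az": 22.4},
  {"dx": 0.334,"dy": -0.173,"dz": 0.05,"az": 22.4},
  {"dx": 0.334,"dy": -0.173,"dz": 0.05,"az": 22.4},
], fingers=0)

```text
invalid input
```

Emit:
arm_command([
  {"dx": 0.334,"dy": -0.173,"dz": 0.05,"ax": 0,"ay": 0,"az": 22.4},
  {"dx": 0.334,"dy": -0.173,"dz": 0.05,"ax": 0,"ay": 0,"az": 22.4},
  {"dx": 0.334,"dy": -0.173,"dz": 0.05,"ax": 0,"ay": 0,"az": 22.4},
  {"dx": 0.334,"dy": -0.173,"dz": 0.05,"ax": 0,"ay": 0,"az": 22.4},
  {"dx": 0.334,"dy": -0.173,"dz": 0.05,"ax": 0,"ay": 0,"az": 22.4},
  {"dx": 0.334,"dy": -0.173,"dz": 0.05,"ax": 0,"ay": 0,"az": 22.4},
  {"dx": 0.334,"dy": -0.173,"dz": 0.05,"ax": 0,"ay": 0,"az": 22.4},
  {"dx": 0.334,"dy": -0.173,"dz": 0.05,"ax": 0,"ay": 0,"az": 22.4},
  {"dx": 0.334,"dy": -0.173,"dz": 0.05,"ax": 0,"ay": 0,"az": 22.4},
  {"dx": 0.334,"dy": -0.173,"dz": 0.05,"ax": 0,"ay": 0,"az": 22.4},
  {"dx": 0.334,"dy": -0.173,"dz": 0.05,"ax": 0,"ay": 0,"az": 22.4},
  {"dx": 0.334,"dy": -0.173,"dz": 0.05,"ax": 0,"ay": 0,"az": 22.4},
], fingers=0)

```text
t: 1.1
eef_pos: [0.4659, -0.191, 0.1662]
tool_rot: [-0.0, 0.999, 0.034, -0.0]
contact_force: [-0.6, 0.3, -1.0]
gripper_width: 0.0468
```

Emit:
arm_command([
  {"dx": 0,"dy": 0,"dz": 0.04,"ax": 0,"ay": 0,"az": 0},
  {"dx": 0,"dy": 0,"dz": 0.08,"ax": 0,"ay": 0,"az": 0},
  {"dx": 0,"dy": 0,"dz": 0.11,"ax": 0,"ay": 0,"az": 0},
  {"dx": 0,"dy": 0,"dz": 0.13,"ax": 0,"ay": 0,"az": 0},
  {"dx": 0,"dy": 0,"dz": 0.135,"ax": 0,"ay": 0,"az": 0},
  {"dx": 0.006,"dy": 0,"dz": 0.135,"ax": 0,"ay": 0,"az": 0},
  {"dx": 0.012,"dy": 0,"dz": 0.135,"ax": 0,"ay": 0,"az": 0},
  {"dx": 0.017,"dy": 0,"dz": 0.135,"ax": 0,"ay": 0,"az": 0},
  {"dx": 0.02,"dy": 0,"dz": 0.135,"ax": 0,"ay": 0,"az": 0},
  {"dx": 0.023,"dy": 0,"dz": 0.135,"ax": 0,"ay": 0,"az": 0},
  {"dx": 0.026,"dy": 0,"dz": 0.135,"ax": 0,"ay": 0,"az": 0},
  {"dx": 0.029,"dy": 0,"dz": 0.135,"ax": 0,"ay": 0,"az": 0},
  {"dx": 0.032,"dy": 0,"dz": 0.135,"ax": 0,"ay": 0,"az": 0},
  {"dx": 0.035,"dy": 0,"dz": 0.135,"ax": 0,"ay": 0,"az": 0},
  {"dx": 0.038,"dy": 0,"dz": 0.135,"ax": 0,"ay": 0,"az": 0},
  {"dx": 0.04,"dy": 0,"dz": 0.135,"ax": 0,"ay": 0,"az": 0},
  {"dx": 0.042,"dy": 0,"dz": 0.135,"ax": 0,"ay": 0,"az": 0},
  {"dx": 0.042,"dy": 0,"dz": 0.135,"ax": 0,"ay": 0,"az": 0},
])

```text
t: 2.6
eef_pos: [0.5084, -0.1882, 0.0314]
tool_rot: [0.0, 0.999, 0.033, 0.0]
contact_force: [-0.5, -0.6, -0.6]
gripper_width: 0.0467
```

```bash
python3 - <<'E'
from h import *
a=cams.get_image("top")[:,:,::-1][90:310,370:580]
cv2.imwrite("pics/t1.png",np.clip(cv2.resize(a,None,fx=2.7,fy=2.7,interpolation=3)*1.5,0,255).astype(np.uint8))
E
```

```text
(no output)
```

View pics/t1.png

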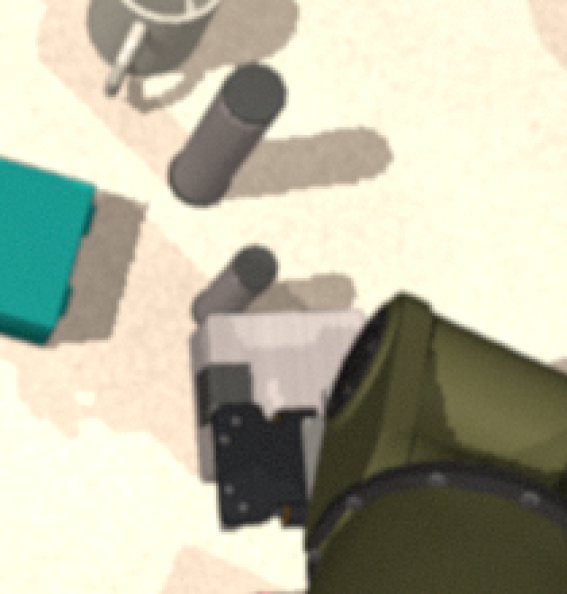

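The tin is still square to the tool and almost touching the post, with no real contact force. Next I compute the arc about the post.

```bash
cat >> h.py <<'E'
def arc(th,P=(.630,-.138),g=.001,s0=.028,off=.014):
    th=np.radians(th)[:,None]; n=np.hstack([np.cos(th),np.sin(th)]); l=np.hstack([-np.sin(th),np.cos(th)])
    s=s0-.014*(th-np.radians(3.8)); return np.array(P)-(.122+g)*n-(s+off)*l
def rows(T,th):
    st=monitor.read_state(); w,x,y,z=st["tool_rot"]; p=2*np.arctan2(y,x); e=st["eef_pos"]
    print(e.round(4),np.degrees(p).round(1),st["contact_force"].round(1))
    d=T-e[:2]
    for a,b,t in zip(d@[np.cos(p),np.sin(p)],d@[np.sin(p),-np.cos(p)],th): print(f"dx {a:.3f} dy {b:.3f} az {np.degrees(p)-t:.1f}")
E
python3 - <<'E'
from h import *
th=np.arange(6.8,52,3.); rows(arc(th),th)
E
```

```text
[ 0.5083 -0.1882  0.0313] 3.8 [-0.1  0.1 -0.3]
dx 0.004 dy 0.006 az -3.0
dx 0.007 dy 0.011 az -6.0
dx 0.010 dy 0.017 az -9.0
dx 0.013 dy 0.022 az -12.0
dx 0.016 dy 0.027 az -15.0
dx 0.019 dy 0.032 az -18.0
dx 0.023 dy 0.036 az -21.0
dx 0.027 dy 0.041 az -24.0
dx 0.031 dy 0.045 az -27.0
dx 0.036 dy 0.049 az -30.0
dx 0.040 dy 0.053 az -33.0
dx 0.045 dy 0.057 az -36.0
dx 0.050 dy 0.061 az -39.0
dx 0.055 dy 0.064 az -42.0
dx 0.060 dy 0.067 az -45.0
dx 0.065 dy 0.070 az -48.0
```

Emit:
arm_command([
  {"dx": 0.004,"dy": 0.006,"dz": 0,"ax": 0,"ay": 0,"az": -3},
  {"dx": 0.007,"dy": 0.011,"dz": 0,"ax": 0,"ay": 0,"az": -6},
  {"dx": 0.01,"dy": 0.017,"dz": 0,"ax": 0,"ay": 0,"az": -9},
  {"dx": 0.013,"dy": 0.022,"dz": 0,"ax": 0,"ay": 0,"az": -12},
  {"dx": 0.016,"dy": 0.027,"dz": 0,"ax": 0,"ay": 0,"az": -15},
  {"dx": 0.019,"dy": 0.032,"dz": 0,"ax": 0,"ay": 0,"az": -18},
  {"dx": 0.023,"dy": 0.036,"dz": 0,"ax": 0,"ay": 0,"az": -21},
  {"dx": 0.027,"dy": 0.041,"dz": 0,"ax": 0,"ay": 0,"az": -24},
  {"dx": 0.027,"dy": 0.041,"dz": 0,"ax": 0,"ay": 0,"az": -24},
])

```text
t: 3.4
eef_pos: [0.5382, -0.228, 0.0314]
tool_rot: [0.0, 0.971, 0.241, 0.0]
contact_force: [0.2, -0.9, -0.5]
gripper_width: 0.0466
```

```bash
python3 - <<'E'
from h import *
a=cams.get_image("top")[:,:,::-1][90:310,370:580]
b=cams.get_image("scene")[:,:,::-1][60:280,90:270]
a=cv2.resize(a,(420,440),interpolation=3); b=cv2.resize(b,(360,440),interpolation=3)
cv2.imwrite("pics/t2.png",np.clip(np.hstack([a,b])*1.5,0,255).astype(np.uint8))
th=np.arange(30.8,93,3.); rows(arc(th),th)
E
```

```text
[ 0.5376 -0.2273  0.0313] 27.7 [-0.  -0.2 -0.1]
dx 0.002 dy 0.006 az -3.1
dx 0.005 dy 0.011 az -6.1
dx 0.007 dy 0.017 az -9.1
dx 0.010 dy 0.022 az -12.1
dx 0.013 dy 0.027 az -15.1
dx 0.016 dy 0.032 az -18.1
dx 0.020 dy 0.037 az -21.1
dx 0.023 dy 0.042 az -24.1
dx 0.027 dy 0.046 az -27.1
dx 0.031 dy 0.050 az -30.1
dx 0.036 dy 0.055 az -33.1
dx 0.040 dy 0.058 az -36.1
dx 0.045 dy 0.062 az -39.1
dx 0.049 dy 0.066 az -42.1
dx 0.054 dy 0.069 az -45.1
dx 0.059 dy 0.072 az -48.1
dx 0.065 dy 0.074 az -51.1
dx 0.070 dy 0.077 az -54.1
dx 0.075 dy 0.079 az -57.1
dx 0.081 dy 0.081 az -60.1
dx 0.086 dy 0.083 az -63.1
```

View pics/t2.png

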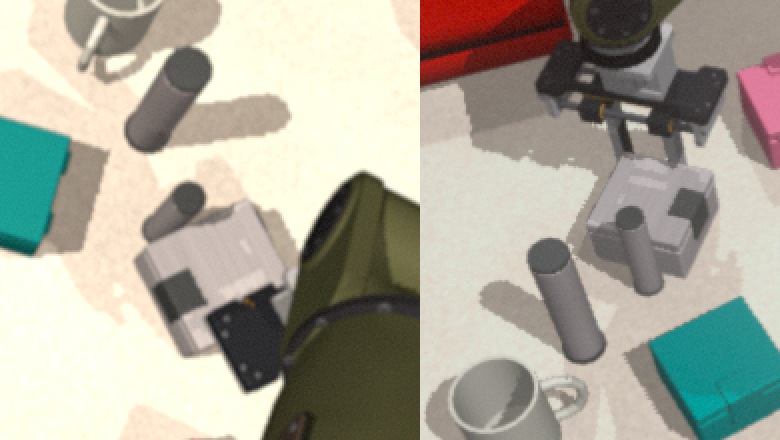

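Halfway check: the tin has turned with the tool and is touching the post. Its far corners are at (438,218) and (493,191) in full-image pixels. I'll check how far the contact has slid.

```bash
python3 - <<'E'
from h import *
c=ray("top",[(438.5,218.5),(493.5,191.5)],.06)[:,:2]; l=c[0]-c[1]; th=np.arctan2(-l[0],l[1]); print(c,np.degrees(th),np.linalg.norm(l))
n=np.array([np.cos(th),np.sin(th)]); l=np.array([-n[1],n[0]]); C=c.mean(0)-.05*n; e=monitor.read_state()["eef_pos"][:2]
print("C",C,"post rel n,l",(np.array([.630,-.138])-C)@n,(np.array([.630,-.138])-C)@l,"tool rel",(e-C)@n,(e-C)@l)
E
```

```text
[[ 0.5912 -0.1058]
 [ 0.6409 -0.2002]] 27.76604463221157 0.106683878819623
C [ 0.57180714 -0.17629312] post rel n,l 0.0693316930619573 0.006774078782998561 tool rel -0.05405790429690729 -0.029189333529364803
```

The contact slid along the tin's far face and the right finger has run past the tin's corner. I'll back off, re-seat the fingers further left and press lightly against the post.

Emit:
arm_command([
  {"dx": -0.012,"dy": 0,"dz": 0,"ax": 0,"ay": 0,"az": 0},
  {"dx": -0.012,"dy": -0.01,"dz": 0,"ax": 0,"ay": 0,"az": 0},
  {"dx": -0.012,"dy": -0.02,"dz": 0,"ax": 0,"ay": 0,"az": 0},
  {"dx": -0.006,"dy": -0.02,"dz": 0,"ax": 0,"ay": 0,"az": 0},
  {"dx": -0.002,"dy": -0.02,"dz": 0,"ax": 0,"ay": 0,"az": 0},
  {"dx": 0,"dy": -0.02,"dz": 0,"ax": 0,"ay": 0,"az": 0},
  {"dx": 0.001,"dy": -0.02,"dz": 0,"ax": 0,"ay": 0,"az": 0},
  {"dx": 0.002,"dy": -0.02,"dz": 0,"ax": 0,"ay": 0,"az": 0},
  {"dx": 0.002,"dy": -0.02,"dz": 0,"ax": 0,"ay": 0,"az": 0},
])

```text
t: 4.25
eef_pos: [0.5297, -0.21, 0.0319]
tool_rot: [0.001, 0.971, 0.24, -0.001]
contact_force: [-10.9, -8.2, 8.1]
gripper_width: 0.0473
```

```bash
python3 - <<'E'
from h import *
th=np.arange(30,93,2.5); rows(arc(th,g=0.,s0=.0089),th)
E
```

```text
[ 0.5297 -0.21    0.0319] 27.7 [-10.9  -8.2   8.1]
dx 0.001 dy 0.004 az -2.3
dx 0.002 dy 0.009 az -4.8
dx 0.003 dy 0.013 az -7.3
dx 0.005 dy 0.018 az -9.8
dx 0.006 dy 0.023 az -12.3
dx 0.008 dy 0.027 az -14.8
dx 0.010 dy 0.031 az -17.3
dx 0.012 dy 0.036 az -19.8
dx 0.014 dy 0.040 az -22.3
dx 0.016 dy 0.044 az -24.8
dx 0.019 dy 0.048 az -27.3
dx 0.021 dy 0.052 az -29.8
dx 0.024 dy 0.056 az -32.3
dx 0.027 dy 0.060 az -34.8
dx 0.030 dy 0.063 az -37.3
dx 0.033 dy 0.067 az -39.8
dx 0.037 dy 0.070 az -42.3
dx 0.040 dy 0.073 az -44.8
dx 0.044 dy 0.076 az -47.3
dx 0.047 dy 0.079 az -49.8
dx 0.051 dy 0.082 az -52.3
dx 0.055 dy 0.085 az -54.8
dx 0.059 dy 0.087 az -57.3
dx 0.063 dy 0.090 az -59.8
dx 0.067 dy 0.092 az -62.3
dx 0.071 dy 0.094 az -64.8
```

Emit:
arm_command([
  {"dx": 0.001,"dy": 0.004,"dz": 0,"ax": 0,"ay": 0,"az": -2.3},
  {"dx": 0.002,"dy": 0.009,"dz": 0,"ax": 0,"ay": 0,"az": -4.8},
  {"dx": 0.003,"dy": 0.013,"dz": 0,"ax": 0,"ay": 0,"az": -7.3},
  {"dx": 0.005,"dy": 0.018,"dz": 0,"ax": 0,"ay": 0,"az": -9.8},
  {"dx": 0.006,"dy": 0.023,"dz": 0,"ax": 0,"ay": 0,"az": -12.3},
  {"dx": 0.008,"dy": 0.027,"dz": 0,"ax": 0,"ay": 0,"az": -14.8},
  {"dx": 0.01,"dy": 0.031,"dz": 0,"ax": 0,"ay": 0,"az": -17.3},
  {"dx": 0.01,"dy": 0.031,"dz": 0,"ax": 0,"ay": 0,"az": -17.3},
])

```text
t: 4.92
eef_pos: [0.5536, -0.2338, 0.0318]
tool_rot: [0.001, 0.923, 0.384, -0.0]
contact_force: [-5.8, -12.5, 4.4]
gripper_width: 0.0471
```

```bash
python3 - <<'E'
from h import *
a=cams.get_image("top")[:,:,::-1][90:310,370:580]
b=cams.get_image("scene")[:,:,::-1][60:280,90:270]
a=cv2.resize(a,(420,440),interpolation=3); b=cv2.resize(b,(360,440),interpolation=3)
cv2.imwrite("pics/t3.png",np.clip(np.hstack([a,b])*1.5,0,255).astype(np.uint8))
th=np.arange(47.5,93,2.5); rows(arc(th,g=0.,s0=.0089),th)
E
```

```text
[ 0.5533 -0.2335  0.0318] 45.0 [ -6.1 -13.4   2.9]
dx 0.000 dy 0.004 az -2.5
dx 0.001 dy 0.009 az -5.0
dx 0.002 dy 0.013 az -7.5
dx 0.003 dy 0.018 az -10.0
dx 0.005 dy 0.023 az -12.5
dx 0.006 dy 0.027 az -15.0
dx 0.008 dy 0.032 az -17.5
dx 0.010 dy 0.036 az -20.0
dx 0.012 dy 0.040 az -22.5
dx 0.014 dy 0.044 az -25.0
dx 0.016 dy 0.048 az -27.5
dx 0.019 dy 0.052 az -30.0
dx 0.021 dy 0.056 az -32.5
dx 0.024 dy 0.060 az -35.0
dx 0.027 dy 0.064 az -37.5
dx 0.030 dy 0.067 az -40.0
dx 0.033 dy 0.071 az -42.5
dx 0.037 dy 0.074 az -45.0
dx 0.040 dy 0.077 az -47.5
```

View pics/t3.png

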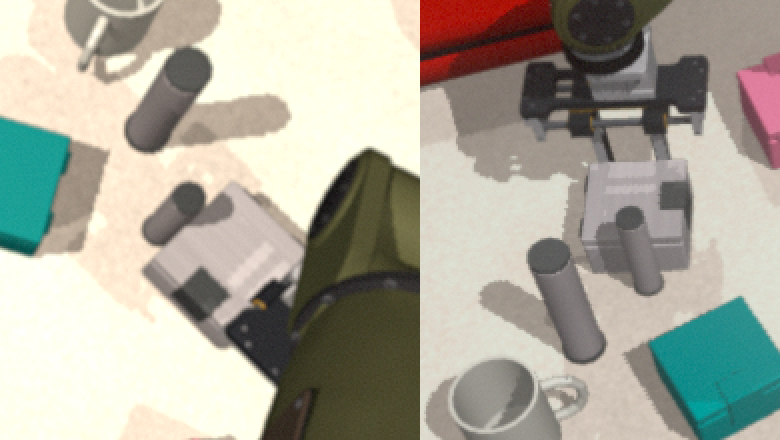

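The tin is rolling round the post at 45° without slipping, pressed at about 14 N. Continuing.

Emit:
arm_command([
  {"dx": 0.0,"dy": 0.004,"dz": 0,"ax": 0,"ay": 0,"az": -2.5},
  {"dx": 0.001,"dy": 0.009,"dz": 0,"ax": 0,"ay": 0,"az": -5},
  {"dx": 0.002,"dy": 0.013,"dz": 0,"ax": 0,"ay": 0,"az": -7.5},
  {"dx": 0.003,"dy": 0.018,"dz": 0,"ax": 0,"ay": 0,"az": -10},
  {"dx": 0.005,"dy": 0.023,"dz": 0,"ax": 0,"ay": 0,"az": -12.5},
  {"dx": 0.006,"dy": 0.027,"dz": 0,"ax": 0,"ay": 0,"az": -15},
  {"dx": 0.008,"dy": 0.032,"dz": 0,"ax": 0,"ay": 0,"az": -17.5},
  {"dx": 0.01,"dy": 0.036,"dz": 0,"ax": 0,"ay": 0,"az": -20},
  {"dx": 0.012,"dy": 0.04,"dz": 0,"ax": 0,"ay": 0,"az": -22.5},
  {"dx": 0.012,"dy": 0.04,"dz": 0,"ax": 0,"ay": 0,"az": -22.5},
])

```text
t: 5.85
eef_pos: [0.5912, -0.2537, 0.0319]
tool_rot: [0.002, 0.831, 0.557, -0.0]
contact_force: [0.9, -13.3, 0.8]
gripper_width: 0.047
```

```bash
python3 - <<'E'
from h import *
a=cams.get_image("top")[:,:,::-1][90:310,370:580]
b=cams.get_image("scene")[:,:,::-1][60:280,90:270]
a=cv2.resize(a,(420,440),interpolation=3); b=cv2.resize(b,(360,440),interpolation=3)
cv2.imwrite("pics/t4.png",np.clip(np.hstack([a,b])*1.5,0,255).astype(np.uint8))
th=np.arange(70,93,2.5); rows(arc(th,g=0.,s0=.0089),th)
E
```

```text
[ 0.5909 -0.2536  0.032 ] 67.5 [  0.3 -15.   -0.6]
dx 0.000 dy 0.004 az -2.5
dx 0.001 dy 0.009 az -5.0
dx 0.002 dy 0.013 az -7.5
dx 0.002 dy 0.018 az -10.0
dx 0.004 dy 0.022 az -12.5
dx 0.005 dy 0.027 az -15.0
dx 0.006 dy 0.031 az -17.5
dx 0.008 dy 0.036 az -20.0
dx 0.010 dy 0.040 az -22.5
dx 0.012 dy 0.045 az -25.0
```

View pics/t4.png

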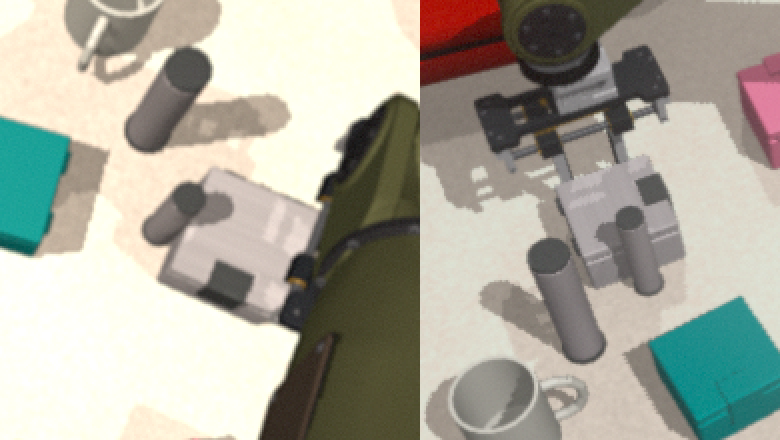

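Emit:
arm_command([
  {"dx": 0.0,"dy": 0.004,"dz": 0,"ax": 0,"ay": 0,"az": -2.5},
  {"dx": 0.001,"dy": 0.009,"dz": 0,"ax": 0,"ay": 0,"az": -5},
  {"dx": 0.002,"dy": 0.013,"dz": 0,"ax": 0,"ay": 0,"az": -7.5},
  {"dx": 0.002,"dy": 0.018,"dz": 0,"ax": 0,"ay": 0,"az": -10},
  {"dx": 0.004,"dy": 0.022,"dz": 0,"ax": 0,"ay": 0,"az": -12.5},
  {"dx": 0.005,"dy": 0.027,"dz": 0,"ax": 0,"ay": 0,"az": -15},
  {"dx": 0.006,"dy": 0.031,"dz": 0,"ax": 0,"ay": 0,"az": -17.5},
  {"dx": 0.008,"dy": 0.036,"dz": 0,"ax": 0,"ay": 0,"az": -20},
  {"dx": 0.01,"dy": 0.04,"dz": 0,"ax": 0,"ay": 0,"az": -22.5},
  {"dx": 0.01,"dy": 0.04,"dz": 0,"ax": 0,"ay": 0,"az": -22.5},
])

```text
t: 6.78
eef_pos: [0.6327, -0.2601, 0.0323]
tool_rot: [0.003, 0.706, 0.708, -0.0]
contact_force: [6.6, -16.7, -0.7]
gripper_width: 0.0469
```

```bash
python3 - <<'E'
from h import *
rows(np.zeros((0,2)),[])
a=cams.get_image("top")[:,:,::-1][90:310,370:580]
b=cams.get_image("scene")[:,:,::-1][60:280,90:270]
a=cv2.resize(a,(420,440),interpolation=3); b=cv2.resize(b,(360,440),interpolation=3)
cv2.imwrite("pics/t5.png",np.clip(np.hstack([a,b])*1.5,0,255).astype(np.uint8))
E
```

```text
[ 0.6327 -0.2601  0.0323] 90.1 [  6.6 -16.7  -0.7]
```

View pics/t5.png

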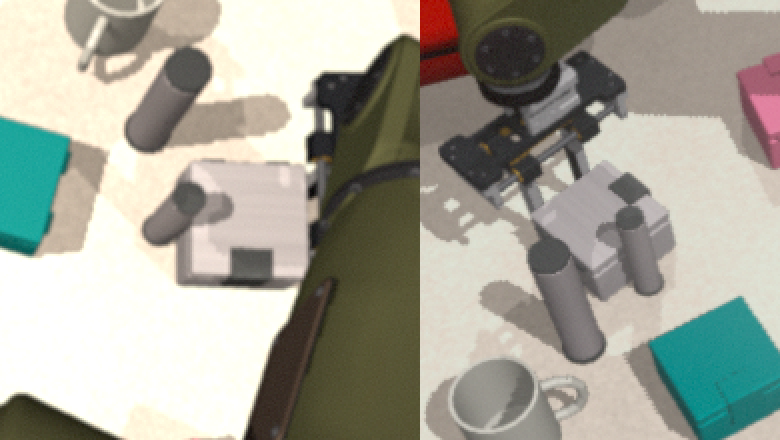

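Squared at 90°. Now I retreat straight back and lift.

Emit:
arm_command([
  {"dx": -0.001,"dy": 0,"dz": 0,"ax": 0,"ay": 0,"az": 0},
  {"dx": -0.002,"dy": 0,"dz": 0,"ax": 0,"ay": 0,"az": 0},
  {"dx": -0.005,"dy": 0,"dz": 0,"ax": 0,"ay": 0,"az": 0},
  {"dx": -0.02,"dy": 0,"dz": 0,"ax": 0,"ay": 0,"az": 0},
  {"dx": -0.04,"dy": 0,"dz": 0,"ax": 0,"ay": 0,"az": 0},
  {"dx": -0.05,"dy": 0,"dz": -0.03,"ax": 0,"ay": 0,"az": 0},
  {"dx": -0.05,"dy": 0,"dz": -0.07,"ax": 0,"ay": 0,"az": 0},
  {"dx": -0.05,"dy": 0,"dz": -0.11,"ax": 0,"ay": 0,"az": 0},
  {"dx": -0.07,"dy": -0.03,"dz": -0.14,"ax": 0,"ay": 0,"az": 0},
  {"dx": -0.1,"dy": -0.06,"dz": -0.16,"ax": 0,"ay": 0,"az": 0},
  {"dx": -0.13,"dy": -0.09,"dz": -0.17,"ax": 0,"ay": 0,"az": 0},
  {"dx": -0.16,"dy": -0.12,"dz": -0.17,"ax": 0,"ay": 0,"az": 0},
  {"dx": -0.16,"dy": -0.12,"dz": -0.17,"ax": 0,"ay": 0,"az": 0},
])

```text
t: 7.97
eef_pos: [0.5076, -0.4219, 0.2028]
tool_rot: [0.001, 0.708, 0.706, -0.0]
contact_force: [0.2, -0.4, -0.6]
gripper_width: 0.0472
```

```bash
python3 - <<'E'
from h import *
rows(np.zeros((0,2)),[])
f=cams.get_image("top")[:,:,::-1].copy(); cv2.imwrite("pics/top6full.png",f)
o=cv2.imread("pics/top0.png"); d=cv2.absdiff(f,o).max(2); print("bystander diff can, oblong, turq, pink, bigpost",[int((d[y0:y1,x0:x1]>25).sum()) for x0,x1,y0,y1 in((205,285,140,220),(80,195,225,295),(325,415,135,220),(435,530,305,392),(430,480,108,170))])
a=f[150:250,430:540]
cv2.imwrite("pics/t6.png",np.clip(cv2.resize(a,(660,600),interpolation=3)*1.5,0,255).astype(np.uint8))
E
```

```text
[ 0.5076 -0.4219  0.2028] 89.9 [ 0.2 -0.4 -0.6]
bystander diff can, oblong, turq, pink, bigpost [0, 0, 0, 2025, 9]
```

View pics/t6.png

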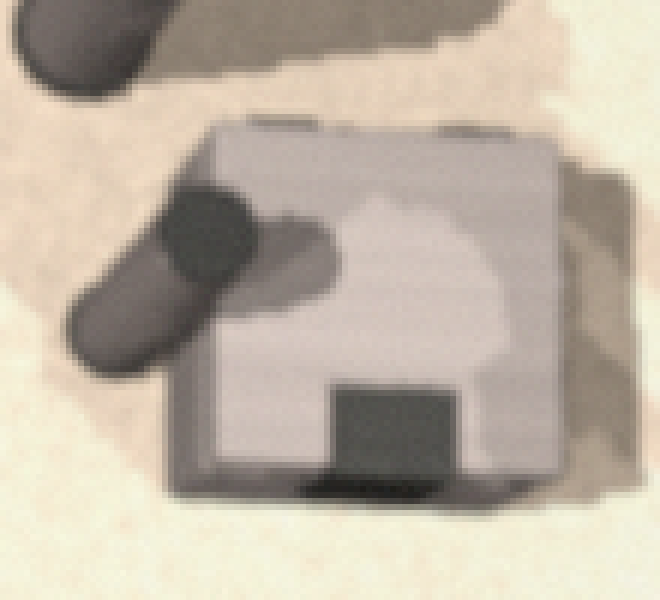

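```bash
python3 - <<'E'
from h import *
c=ray("top",np.array([(215,126),(558,133),(562,467),(215,464)])/6+[430,150],.06)[:,:2]; print(c,c.mean(0))
for i,j,o in((0,3,0),(1,2,0),(0,1,90),(3,2,90)): v=c[i]-c[j]; print(round(np.degrees(np.arctan2(v[1],v[0]))-o,2),np.linalg.norm(v).round(4))
s=cams.get_image("scene")[:,:,::-1]; o=cv2.imread("pics/scene0.png"); cv2.imwrite("pics/s6.png",s)
hs=[cv2.inRange(cv2.cvtColor(i,cv2.COLOR_BGR2HSV),(160,90,80),(176,255,255))[80:145,245:312] for i in (o,s)]
print("pink px centroids",[ (np.argwhere(h).mean(0).round(1),(h>0).sum()) for h in hs])
E
```

```text
[[ 0.6758 -0.1537]
 [ 0.6766 -0.252 ]
 [ 0.5791 -0.2494]
 [ 0.5773 -0.1516]] [ 0.6272   -0.201675]
-1.22 0.0985
-1.53 0.0975
0.47 0.0983
1.05 0.0978
pink px centroids [(array([32.1, 34.3]), np.int64(2318)), (array([32. , 34.2]), np.int64(2337))]
```

View pics/s6.png

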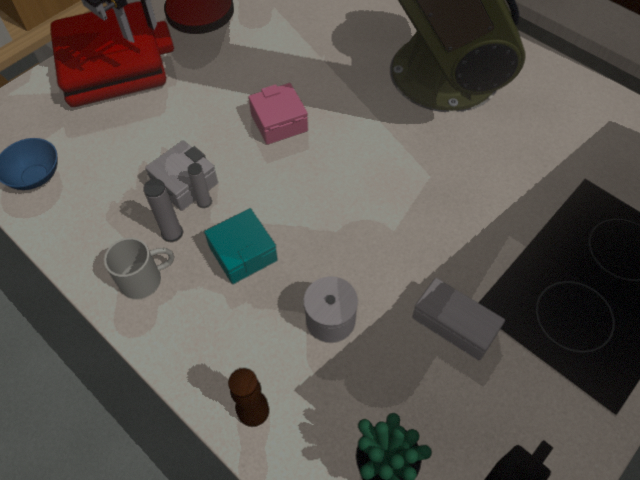

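```bash
python3 -c "
from bench import order; print(order.close_job())"
```

```text
the job is handed in; nothing more can be done
None
```

I swung the tin a quarter turn anticlockwise about the short post by pushing its near side with the half-open fingers, then handed the job in at about 8 s of the 37 s. No verdict was reported.

- **Final pose:** the tin stands upright with its clasp towards the robot. Its edges measure within about 1.5° of the world axes, and the two pairs of edges disagree slightly in sign, which is measuring noise. Its centre is at about (0.627, −0.202), with its left side within 1–2 mm of the post on the post's right.
- **Going wrong midway:** in the first 24° the tin hardly pressed on the post. The contact slid along its far face, and the right finger ran past the tin's corner. I backed off, set the fingers further left and pressed again. The rest of the turn rolled round the post, with readings of 13 to 18 N at my checks.
- **Other objects:** the canister, the oblong tin and the turquoise tin show no change in the top view. The top-view check flagged the pink tin, most likely because the arm or its shadow lay over it. In the scene view it has not moved.
- **Robot:** the gripper ended clear of everything, with the force reading back near zero.

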